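# Tag the drying pot and leave its cap cracked a quarter turn

### The job

Camera parts are to dry in the small pot on the aluminium stand. First slip the brass job tag by its eye over the peg beside the pot, so that it lies flat on the stand, and let go of it; then screw the pot's knurled black cap down clockwise until it bottoms out, back it off a quarter turn so the pot can breathe, and finish there still gripping the cap. Leave the other things on the bench where they are.

Things in the scene. Friction and masses are not known exactly. Their poses are not given: they have to be found in the camera images.
- tag: Loose brass job tag lying flat, 78 (x) x 30 (y) x 6 (z) mm, about 60 g; origin at the centre of its underside, x along its length, z up. The round eye, 17 mm wide, goes through it near the -x end; the +x part is solid and is gripped across its 30 mm width.
- tag_eye (a point): Centre of the tag's eye at its underside, 24 mm from the tag's origin along the tag's -x.
- stand: Aluminium plate 95 (x) x 235 (y) x 12 mm fixed to the bench; origin on the bench under the pot's axis, the plate running from y = -57.5 to +177.5 mm. The steel pot (48 mm across) stands on it at the origin, its shoulder 62 mm above the bench; the peg stands 105 mm from it along the stand's +y.
- peg_foot (a point): Foot of the upright steel peg, on its axis at the plate's top face, 12 mm above the bench. The peg is 8 mm thick and 35 mm tall, with a slightly tapered tip. The tag lies flat on the plate when its underside is at this height.
- cap: Knurled black round screw cap on the pot, 54 mm across and 26 mm high, captive on the thread, already started; origin at the centre of its underside, on the vertical axis. The entry follows the cap up and down (6 mm a turn) but its axes do not turn with the cap. Cap underside 62 mm above the bench when bottomed.
- cap_turn (a joint): How far the cap is screwed on, rad: grows clockwise seen from above, 6.28 = bottomed out (hard stop). It turns with light friction (about 0.1 N m) and stays where it is left. A raised grey ridge runs from the middle of its top to the rim: it points along the stand's +y, to the peg, when bottomed, and turns with the cap.
- lens_barrel: Bystander: black lens barrel, 68 mm across, 45 mm high, loose; origin at the centre of its underside.
- screw_cup: Bystander: white plastic cup, 68 mm across, 50 mm high, loose; origin at the centre of its underside.
- screwdriver: Bystander: screwdriver with green handle, 170 mm long, lying loose along its x; origin under its middle.
- spray_can: Bystander: can, 64 mm across, 150 mm high, loose; origin at the centre of its underside.
There are look-alikes about, which are no part of the job. Of the things shaped like the tag, the brass one is meant.

How it is judged:
By the outcome, as a careful person would: the job done as asked, in the order asked, and still so for the second after the job is handed in, while the arm keeps its last pose, push and grip.
It also fails if it takes over 72 s, if anything falls off the work surface, if the arm or the gripper's body presses on something with over 40 N, if the wrist force passes 120 N, or if a joint passes its speed limit or range.

### The arm

A 7-joint arm with a two-finger parallel gripper is mounted at the origin on the work surface. World frame = base frame: x ahead of the robot, y to its left, z up, the work surface at z = 0. Lengths are in mm, angles in degrees, forces in N, time in s.
With the tool pointing down it reaches from about 375 to 925 mm from the base axis. Payload 3.1 kg.
Tool frame: the origin (TCP) lies between the finger pads, 19 mm behind the fingertips; this is the grasp point; z points along the fingers, y is the line along which they close (so a half turn about z gives the same grasp; the last joint's range is limited). The gripper opens to 85 mm and grips with 20 to 120 N. Pads are 22 mm wide; open, the fingers measure 114 mm over their backs; the gripper's body (76 mm by 85 mm) begins 54 mm behind the grasp point. The pads swing forward as they close: fully open they stand 13 mm farther back than shut.
Start: joints at [61.834, 21.939, 2.515, 91.553, -1.026, 66.532, -2.859], TCP at [249.424, -600.242, 249.969] pointing down, gripper open.
Joint ranges: [-149.38, 149.38], [-23.57, 123.04], [-84.95, 90], [0, 143.3], [-89.99, 269.99], [3.08, 112.72], [-163.45, 163.45]. Speed limits (degrees/s): [159.86, 159.86, 180, 180, 180, 180, 180].

### API

Orientations are given as [roll, pitch, yaw] about the fixed x, y, z axes, in that order (R = Rz(yaw) Ry(pitch) Rx(roll)).
In Python, from workcell import robot gives the robot as it stands.
- The arm moves only by the shell command python3 -m crank 'ROWS' [FORCE]. ROWS is a JSON list of rows, 1 to 5 of them, each of 7 numbers: the finger opening in mm, then dx, dy, dz in mm, then a rotation vector rx, ry, rz in degrees; each row shifts and turns the commanded pose from where the row before left it, along the tool's axes as they then stand; what a row does not reach is not made up. A row lasts 1/10 s, in which the tool goes at most 50 mm and 8.59 degrees, less where a joint would pass 70% of its speed; a pose out of reach is approached as far as the arm can. The fingers move at their own pace and stop on an object; FORCE is the grip in N (left out, the last holds). Time passes only in rows, so rows that do not move let the fingers close. It prints the time, the measured TCP pose, the force, the opening and the grip force at its end.
- robot.state(): the state, without advancing time (a new reading comes with each control period).
- robot.grab_frame(name): name is "scene" or "top" or "wrist"; returns a dict with "img" (400x640x3 uint8, red, green, blue), "mtx" (3x3 intrinsics, pixels), "extrinsics" (4x4, takes a point from camera to world coordinates); the wrist camera has in their place "mount" (4x4, takes a point from camera to tool coordinates, whose origin is the TCP and whose axes are the flange's). Camera axes: x right, y down, z forward; pixel columns grow to the right and rows downward; lengths in mm; the calibration is good to about 2 mm. A picture is of the moment at which its call begins: read the wrist's pose just before it. There is no depth.
- robot.sign_off(): hands the job in; it is judged then, once.
Trained networks look in a picture, given as the dict that the camera call returned (one of the last four; its "shot" number tells which), for a name from the list of things; names that differ only in an ending like _2 or _b are one class to them, and where a whole thing is asked for, a point or a joint stands for the part that bears it (a point fixed in the world has none). Each returns a list of dicts, best first, with "p" (0 to 1); they miss things now and then, are a little off and sometimes report something else, mostly with a low value. They report only what shows in the picture. A call takes as long as a camera call. They do not tell look-alikes from the thing itself.
- robot.find_in(thing, picture): "box" ([left, top, right, bottom] in pixels, round what is visible of it).
- robot.cut_out(thing, picture): "pixels" (400x640 bool, what is visible of it) and "box" ([left, top, right, bottom] in pixels, round what is visible of it).
The state is a dict: "time": time; "qpos": joint angles; "joint_velocities": joint speeds; "effort": joint torques, N m; "ee_pos": TCP position; "tool_rot": TCP orientation; "force": force on the tool from outside, world axes, zero at the start; "ft_torque": the same for the moment, N m; "width": finger opening in mm; "finger_force": force on a finger pad.
Only numpy, scipy, OpenCV 4.12 (cv2) and the standard library are available. Lean on these libraries where they do the work, as an engineer would, in place of code of your own. Each camera call takes 0.05 s, during which the arm holds its last target. There are 200 camera calls.

## Working session

There is one attempt and no reset: what is moved stays moved. The work goes in short steps, Python scripts to look and compute and a shell command to move; the robot and the scene stay as the last step left them, time stands still between calls to the robot, and variables do not carry over. Pictures are saved under pics/ and viewed, at most 12 in all, crops included, and the job is handed in when it is done.

```bash
ls; mkdir -p pics
cat > h.py <<'E'
import numpy as np, cv2
from scipy.spatial.transform import Rotation as R
from workcell import robot
def grab(n):
    s=robot.state(); f=robot.grab_frame(n)
    if n=='wrist':
        T=np.eye(4); T[:3,:3]=R.from_euler('xyz',s['tool_rot'],degrees=True).as_matrix(); T[:3,3]=s['ee_pos']
        f['E']=T@np.array(f['mount'])
    else: f['E']=np.array(f['extrinsics'])
    return f
def save(f,p): cv2.imwrite('pics/'+p,f['img'][:,:,::-1])
def toz(f,uv,z):
    d=f['E'][:3,:3]@np.linalg.solve(np.array(f['mtx']),[uv[0],uv[1],1.]); o=f['E'][:3,3]
    return o+d*(z-o[2])/d[2]
def proj(f,p):
    q=np.array(f['mtx'])@(np.linalg.inv(f['E'])@np.append(p,1))[:3]; return q[:2]/q[2]
def tri(obs):
    A=np.zeros((3,3));b=np.zeros(3)
    for f,uv in obs:
        d=f['E'][:3,:3]@np.linalg.solve(np.array(f['mtx']),[uv[0],uv[1],1.]);d/=np.linalg.norm(d);M=np.eye(3)-np.outer(d,d)
        A+=M;b+=M@f['E'][:3,3]
    return np.linalg.solve(A,b)
E
python3 - <<'E'
from h import *
print(robot.state())
for n in ['scene','top']:
    f=grab(n); save(f,n+'1.png'); print(n,f['E'].round(2).tolist(),np.array(f['mtx']).round(1).tolist())
    for t in ['tag','stand','cap','lens_barrel','screw_cup','screwdriver','spray_can']:
        print(t,[(np.round(d['box']).tolist(),round(d['p'],2)) for d in robot.find_in(t,f)])
E
```

```text
pics
{'time': 0.0, 'qpos': array([61.83261852, 21.99345722,  2.51108798, 91.65229914, -1.0262365 ,
       66.53184019, -2.86054981]), 'joint_velocities': array([-0.05167942,  0.01311273,  0.09427739, -0.05719874, -0.00375658,
        0.08202886,  0.00269792]), 'effort': array([ 1.94772347e-04, -4.33454061e+01,  1.02403812e+00, -2.49510920e+01,
        1.05168324e-02,  1.12832597e-02, -3.76802973e-06]), 'ee_pos': array([ 249.06034236, -599.38913212,  248.54398442]), 'tool_rot': array([-1.79845074e+02,  7.65673827e-03,  2.25670138e+01]), 'force': array([-0.33654097, -0.13692861,  0.38399246]), 'ft_torque': array([ 0.01115244, -0.06603881, -0.01379089]), 'finger_force': 0.0, 'width': 85.25358683909937}
scene [[-0.17, 0.66, -0.73, 1516.26], [0.99, 0.12, -0.12, 160.64], [0.01, -0.74, -0.67, 945.51], [0.0, 0.0, 0.0, 1.0]] [[381.1, 0.0, 311.5], [0.0, 381.1, 194.9], [0.0, 0.0, 1.0]]
tag [([282.0, 181.0, 295.0, 195.0], 0.48)]
stand [([310.0, 175.0, 379.0, 229.0], 0.97)]
cap [([319.0, 177.0, 335.0, 193.0], 0.67), ([423.0, 159.0, 448.0, 198.0], 0.54)]
lens_barrel [([288.0, 234.0, 308.0, 257.0], 0.83)]
screw_cup [([251.0, 223.0, 274.0, 248.0], 0.78)]
screwdriver [([204.0, 155.0, 216.0, 168.0], 0.67)]
spray_can [([424.0, 157.0, 449.0, 194.0], 0.67)]
top [[0.1, -0.97, 0.23, 338.78], [-1.0, -0.09, 0.03, -20.16], [-0.0, -0.23, -0.97, 1137.79], [0.0, 0.0, 0.0, 1.0]] [[398.2, 0.0, 321.8], [0.0, 398.2, 197.6], [0.0, 0.0, 1.0]]
tag [([347.0, 236.0, 368.0, 263.0], 0.63), ([387.0, 220.0, 404.0, 248.0], 0.49)]
stand [([243.0, 183.0, 327.0, 255.0], 0.61)]
cap [([292.0, 213.0, 313.0, 235.0], 0.56)]
lens_barrel [([319.0, 136.0, 345.0, 164.0], 0.65), ([362.0, 144.0, 386.0, 167.0], 0.27)]
screw_cup [([364.0, 143.0, 387.0, 167.0], 0.91)]
screwdriver [([475.0, 246.0, 487.0, 311.0], 0.78), ([363.0, 141.0, 387.0, 167.0], 0.63)]
spray_can [([131.0, 238.0, 177.0, 265.0], 0.6)]
```

```bash
python3 - <<'E'
import cv2
a=cv2.imread('pics/top1.png')[120:330,120:500]; b=cv2.imread('pics/scene1.png')[130:270,190:460]
cv2.imwrite('pics/topc.png',cv2.resize(a,None,fx=2.1,fy=2.1,interpolation=cv2.INTER_CUBIC))
E
python3 - <<'E'
from h import *
f=grab('top')
for t in ['tag','stand','cap']:
  for d in robot.cut_out(t,f):
    m=np.argwhere(d['pixels'])[:,::-1].astype(np.float32); r=cv2.minAreaRect(m); P=cv2.boxPoints(r)
    z={'tag':6,'stand':12,'cap':90}[t]
    print(t,round(d['p'],2),toz(f,r[0],z).round(),[toz(f,p,z)[:2].round().tolist() for p in P], f['img'][m[:,1].astype(int),m[:,0].astype(int)].mean(0).round())
E
```

```text
tag 0.73 [ 517. -208.    6.] [[552.0, -192.0], [554.0, -220.0], [483.0, -224.0], [480.0, -196.0]] [222. 195. 127.]
tag 0.59 [ 466. -103.    6.] [[488.0, -67.0], [507.0, -93.0], [444.0, -138.0], [425.0, -113.0]] [119. 190. 135.]
stand 0.85 [533. 103.  12.] [[535.0, 230.0], [626.0, 195.0], [530.0, -23.0], [442.0, 15.0]] [200. 202. 204.]
cap 0.56 [507.  47.  90.] [[531.0, 75.0], [535.0, 24.0], [484.0, 19.0], [480.0, 69.0]] [75. 75. 77.]
```

View pics/topc.png

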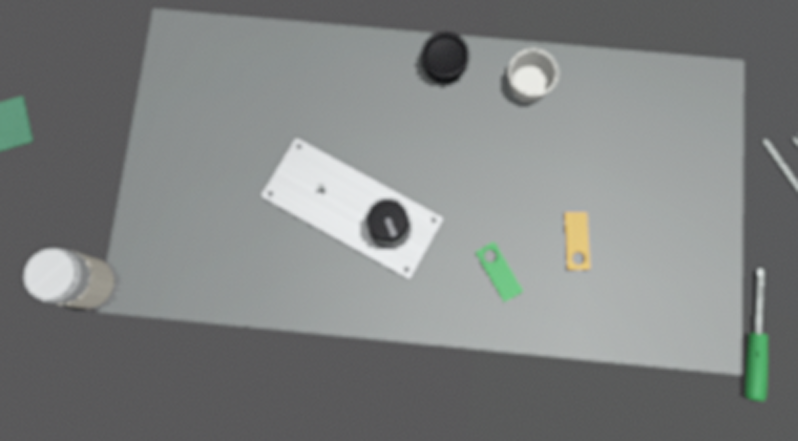

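The top view shows the brass tag at crop (578,240) with its eye at the bottom, towards the robot. The green look-alike is at (498,272), and the cap is at (388,222) with its ridge pointing down-right. The peg is at (321,188). I'm moving above the tag now.

```bash
python3 -m crank '[[85,0,0,0,0,0,6.6],[85,0,0,0,0,0,6.5],[85,0,0,0,0,0,6.5]]' 40; python3 -m crank '[[85,24,-31,0,0,0,0],[85,24,-31,0,0,0,0],[85,24,-31,0,0,0,0],[85,24,-31,0,0,0,0],[85,24,-31,0,0,0,0]]'; python3 -m crank '[[85,24,-31,0,0,0,0],[85,24,-31,0,0,0,0],[85,24,-31,0,0,0,0],[85,24,-31,0,0,0,0],[85,24,-31,0,0,0,0]]'; python3 -m crank '[[85,24,-31,0,0,0,0],[85,24,-31,0,0,0,0],[85,0,0,0,0,0,0]]'
cat > tagm.py <<'E'
from h import *
f=grab('wrist'); save(f,'w1.png'); print(np.array(f['mount']).round(2).tolist()); s=robot.state(); print(s['ee_pos'],s['tool_rot'],s['time'])
for t in ['tag']:
  for d in robot.cut_out(t,f):
    m=np.argwhere(d['pixels'])[:,::-1].astype(np.float32); r=cv2.minAreaRect(m); P=cv2.boxPoints(r)
    print(t,round(d['p'],2),d['box'],toz(f,r[0],6).round(1),[toz(f,p,6)[:2].round(1).tolist() for p in P], f['img'][m[:,1].astype(int),m[:,0].astype(int)].mean(0).round())
E
python3 tagm.py
```

```text
time: 1.3
ee_pos: [249.4, -600.2, 250.0]
tool_rot: [-180.0, -0.0, 2.7]
force: [0.3, 0.2, 0.0]
width: 84.8
finger_force: 0.0
time: 1.8
ee_pos: [362.0, -437.9, 250.2]
tool_rot: [180.0, -0.0, 3.0]
force: [-0.1, -1.5, 0.7]
width: 85.3
finger_force: 0.0
time: 2.3
ee_pos: [473.9, -277.0, 250.3]
tool_rot: [180.0, -0.0, 3.0]
force: [0.7, -0.6, 0.8]
width: 85.0
finger_force: 0.0
time: 2.6
ee_pos: [522.0, -205.8, 250.5]
tool_rot: [-179.8, -0.2, 3.6]
force: [0.6, -0.1, 0.8]
width: 85.1
finger_force: 0.0
[[-0.0, -0.96, -0.27, 70.03], [1.0, -0.0, -0.0, 0.68], [0.0, -0.27, 0.96, -122.99], [0.0, 0.0, 0.0, 1.0]]
[ 520.00554902 -209.54096003  250.26989382] [-1.79925180e+02 -8.15123208e-02  3.42101137e+00] 2.65
tag 0.9 [213.8, 187.4, 263.8, 249.8] [ 466.9 -104.     6. ] [[489.0, -70.2], [507.9, -95.2], [444.1, -138.9], [423.4, -113.2]] [ 53. 115.  66.]
tag 0.88 [304.3, 145.9, 335.2, 213.6] [ 519.  -205.7    6. ] [[556.1, -186.9], [558.8, -217.8], [479.8, -225.6], [476.9, -192.8]] [191. 167. 110.]
```

View pics/w1.png

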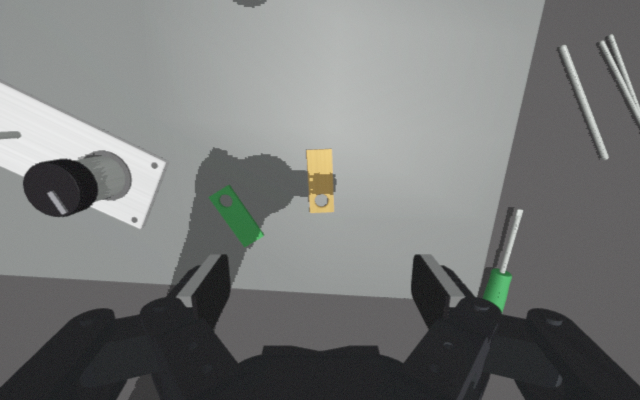

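The wrist view shows the brass tag at (320,181), eye at (321,201) on the near side. The green look-alike is at (238,215), and the cap at (60,188) with its ridge pointing down-right. I'm going lower for the second view.

```bash
python3 -m crank '[[60,0,0,40,0,0,0],[60,0,0,40,0,0,0],[60,0,0,40,0,0,0],[60,0,0,0,0,0,0],[60,0,0,0,0,0,0]]'
cat > tagm.py <<'E'
from h import *
import sys
f=grab('wrist'); save(f,sys.argv[1])
hsv=cv2.cvtColor(f['img'],cv2.COLOR_RGB2HSV); m=cv2.inRange(hsv,(15,90,60),(35,255,255))
n,l,st,c=cv2.connectedComponentsWithStats(m); k=1+st[1:,4].argmax(); m=(l==k).astype(np.uint8)
cs,h=cv2.findContours(m,cv2.RETR_CCOMP,cv2.CHAIN_APPROX_NONE)
big=max(cs,key=cv2.contourArea); P=cv2.boxPoints(cv2.minAreaRect(big))
print('all px',st[k],'corners',[toz(f,p,6)[:2].round(1).tolist() for p in P],'ctr',toz(f,P.mean(0),6).round(1),'px',P.round(1).tolist())
for c,hh in zip(cs,h[0]):
    if hh[3]>=0 and len(c)>12: e=cv2.fitEllipse(c); print('eye px',np.round(e[0],1),np.round(e[1],1),toz(f,e[0],6).round(1))
for i in range(3):
    s=robot.state(); print(s['ee_pos'].round(1),s['tool_rot'].round(2),s['width'],s['time'])
E
python3 tagm.py w2.png
```

```text
time: 3.2
ee_pos: [516.7, -215.3, 129.9]
tool_rot: [-180.0, 0.1, 2.8]
force: [0.3, -0.3, 0.5]
width: 59.9
finger_force: 0.0
all px [ 287  155   42   92 2946] corners [[554.3, -186.7], [557.7, -215.9], [480.6, -225.2], [476.7, -193.5]] ctr [ 518.9 -205.2    6. ] px [[286.0, 157.0], [322.79998779296875, 154.5], [328.8999938964844, 244.60000610351562], [292.20001220703125, 247.10000610351562]]
eye px [310.1 228.6] [18.4 20.2] [ 494.6 -208.3    6. ]
[ 518.5 -215.5  131.6] [ 1.7992e+02 -1.1000e-01  2.8500e+00] 60.09775221532146 3.25
[ 518.5 -215.5  131.6] [ 1.7992e+02 -1.1000e-01  2.8500e+00] 60.09775221532146 3.25
[ 518.5 -215.5  131.6] [ 1.7992e+02 -1.1000e-01  2.8500e+00] 60.09775221532146 3.25
```

View pics/w2.png

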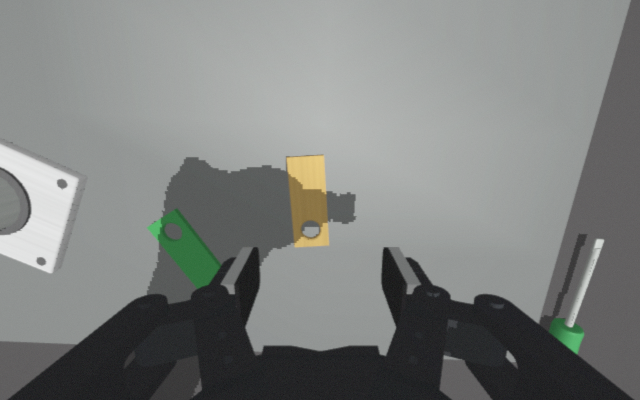

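The tag is about 10 mm to the tool's left, yawed about 6°, and both heights give the same position. I'm aligning and descending.

```bash
python3 -m crank '[[50,5,-3,25,0,0,-3],[50,5.5,-3.5,25,0,0,0],[50,5.5,-3.5,25,0,0,0],[50,0,0,20,0,0,0],[50,0,0,0,0,0,0]]'; python3 -m crank '[[50,0,0,8,0,0,0],[50,0,0,5,0,0,0],[50,0,0,0,0,0,0]]'
python3 tagm.py w3.png
```

```text
time: 3.75
ee_pos: [532.9, -202.8, 35.1]
tool_rot: [-180.0, 0.0, 6.0]
force: [-0.3, -0.4, -0.2]
width: 50.2
finger_force: 0.0
time: 4.05
ee_pos: [533.3, -203.0, 22.7]
tool_rot: [180.0, -0.1, 5.9]
force: [-0.3, -0.0, 0.8]
width: 50.3
finger_force: 0.0
all px [ 290  217   62  135 7216] corners [[555.8, -186.8], [558.8, -215.7], [482.7, -225.7], [479.2, -192.7]] ctr [ 521.7 -205.     6. ] px [[290.0, 217.0], [351.0, 217.0], [351.0, 351.0], [290.0, 351.0]]
eye px [321.2 326.7] [22.8 30.8] [ 496.4 -208.     6. ]
[ 533.3 -202.9   22.8] [ 1.7996e+02 -6.0000e-02  5.9500e+00] 49.86041266454184 4.1
[ 533.3 -202.9   22.8] [ 1.7996e+02 -6.0000e-02  5.9500e+00] 49.86041266454184 4.1
[ 533.3 -202.9   22.8] [ 1.7996e+02 -6.0000e-02  5.9500e+00] 49.86041266454184 4.1
```

View pics/w3.png

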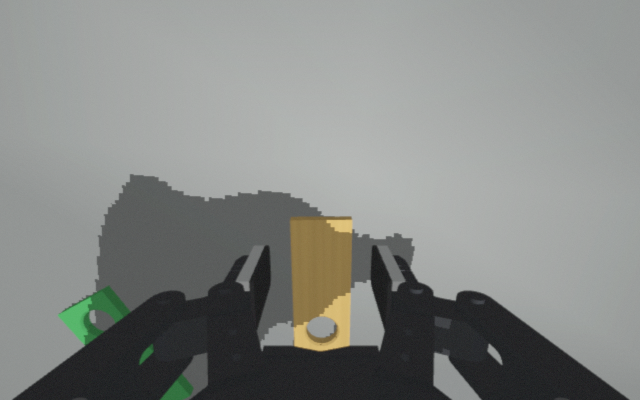

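The tag sits centred and square between the fingers (columns 290–351), with the eye at (321,327). Closing now.

```bash
python3 -m crank '[[30,0,0,1.5,0,0,0],[20,0,0,0,0,0,0],[20,0,0,0,0,0,0],[20,0,0,0,0,0,0],[20,0,0,0,0,0,0]]' 60; python3 -m crank '[[20,0,0,0,0,0,0],[20,0,0,-10,0,0,0],[20,0,0,-40,0,0,0],[20,0,0,-50,0,0,0],[20,0,0,-20,0,0,0]]'
python3 tagm.py w4.png
```

```text
time: 4.6
ee_pos: [533.4, -202.7, 21.3]
tool_rot: [180.0, -0.1, 6.0]
force: [-0.9, -0.5, 5.8]
width: 27.6
finger_force: 59.1
time: 5.1
ee_pos: [535.6, -203.2, 145.4]
tool_rot: [179.8, -0.4, 6.0]
force: [1.4, -0.3, -0.4]
width: 27.2
finger_force: 59.3
all px [ 289  217   62  135 7050] corners [[517.7, -178.0], [523.3, -232.3], [381.1, -250.9], [374.8, -189.1]] ctr [ 453.8 -212.1    6. ] px [[289.0, 217.0], [350.0, 217.0], [350.0, 351.0], [289.0, 351.0]]
eye px [320.9 328. ] [22.1 31. ] [ 405.3 -218.5    6. ]
[ 537.  -203.7  147.7] [179.72  -0.6    5.96] 26.93358592295432 5.15
[ 537.  -203.7  147.7] [179.72  -0.6    5.96] 26.93358592295432 5.15
[ 537.  -203.7  147.7] [179.72  -0.6    5.96] 26.93358592295432 5.15
```

```bash
python3 -m crank '[[20,0,0,-10,0,0,-7.6],[20,0,0,-15,0,0,-7.6],[20,0,0,0,0,0,-7.6],[20,0,0,0,0,0,-7.6],[20,0,0,0,0,0,-7.6]]'; python3 -m crank '[[20,0,0,0,0,0,-7.6],[20,0,0,0,0,0,-7.5],[20,0,0,0,0,0,-7.5],[20,37.6,-17.4,0,0,0,0],[20,37.6,-17.4,0,0,0,0]]'; python3 -m crank '[[20,37.6,-17.4,0,0,0,0],[20,37.6,-17.4,0,0,0,0],[20,37.6,-17.4,0,0,0,0],[20,37.6,-17.4,0,0,0,0],[20,37.6,-17.4,0,0,0,0]]';python3 -m crank '[[20,0,0,0,0,0,0],[20,0,0,0,0,0,0],[20,0,0,0,0,0,0]]'
python3 - <<'E'
from h import *
f=grab('wrist'); save(f,'w5.png'); s=robot.state(); print(s['ee_pos'].round(1),s['tool_rot'].round(2),s['qpos'].round(1))
for p in [(551,144,12),(551,144,47),(509,48,62)]: print(p,proj(f,p).round(1))
for t in ['stand','cap']:
    print(t,[(np.round(d['box']).tolist(),round(d['p'],2)) for d in robot.find_in(t,f)])
E
```

```text
time: 5.65
ee_pos: [532.2, -202.2, 165.0]
tool_rot: [-179.9, 0.0, 44.3]
force: [-0.5, -0.7, -0.6]
width: 27.1
finger_force: 59.3
time: 6.15
ee_pos: [530.0, -120.6, 164.8]
tool_rot: [-180.0, 0.0, 66.3]
force: [0.9, 1.4, -1.3]
width: 26.8
finger_force: 59.3
time: 6.65
ee_pos: [524.9, 88.8, 165.0]
tool_rot: [-180.0, 0.0, 66.6]
force: [0.6, -0.0, -0.4]
width: 27.2
finger_force: 59.3
time: 6.95
ee_pos: [525.4, 85.9, 164.9]
tool_rot: [-180.0, 0.1, 66.5]
force: [0.4, -0.3, -0.8]
width: 26.9
finger_force: 59.3
[525.6  85.4 165. ] [-1.7997e+02  9.0000e-02  6.6410e+01] [ 12.2  17.6 -29.5 110.9  10.6  54.3 -46. ]
(551, 144, 12) [319.7 123.3]
(551, 144, 47) [319.7 124.3]
(509, 48, 62) [319.5 259.6]
stand [([260.0, 28.0, 378.0, 252.0], 0.77)]
cap []
```

View pics/w5.png

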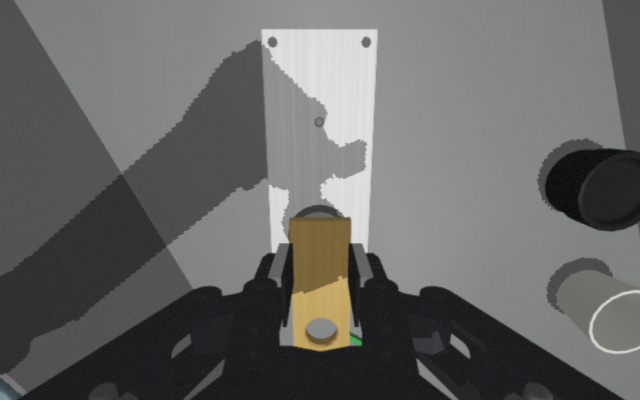

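The peg is at (319,122), within 2 px of my prediction, and the plate is square to the tool (edges at 262 and 378). Next I work out the eye offset in the tool frame.

Run:
```python
from h import *
f=grab('wrist'); M=np.array(f['mount']);K=np.array(f['mtx'])
g=f['img'].astype(int); roi=f['img'][105:140,302:338]
c=cv2.HoughCircles(cv2.resize(cv2.cvtColor(roi,cv2.COLOR_RGB2GRAY),None,fx=6,fy=6,interpolation=cv2.INTER_CUBIC),cv2.HOUGH_GRADIENT,1,60,param1=60,param2=15,minRadius=15,maxRadius=50)
print('peg',None if c is None else (c[0][:,:2]/6+[302,105],c[0][:,2]/6))
def pt(p): q=K@(np.linalg.inv(M)@np.append(p,1))[:3]; return (q[:2]/q[2]).round(1)
def ray(uv,z):
    d=M[:3,:3]@np.linalg.solve(K,[*uv,1]);o=M[:3,3];return (o+d*(z-o[2])/d[2]).round(1)
h=cv2.cvtColor(f['img'],cv2.COLOR_RGB2HSV); m=cv2.inRange(h,(12,90,40),(35,255,255)); m[:,:285]=0;m[:,356:]=0;m[:200]=0
for r in (217,219,221,225,240,330,335,340):
    x=np.where(m[r])[0]; print(r,(x.min(),x.max(),len(x)) if len(x) else None)
print('col320',[tuple(g[r,320]) for r in range(212,226)])
print('eyecol320',[(r,g[r,320].tolist()) for r in range(312,350,1)])
print('end z21',ray((320,217),21),'end z15',ray((320,220),15), 'sides',ray((290,225),15),ray((350,225),15))
print('eye top circle rows',[(dx,pt((-37.5+dx,0,15)),pt((-37.5+dx,0,21))) for dx in(-8.5,0,8.5)])
z=164.9
for uv in[(319.5,122)]: print('peg tool',ray(uv,z-47),ray(uv,z-12))
```

```text
peg None
217 (np.int64(294), np.int64(342), 35)
219 (np.int64(290), np.int64(349), 60)
221 (np.int64(289), np.int64(349), 61)
225 (np.int64(289), np.int64(349), 61)
240 (np.int64(289), np.int64(349), 61)
330 (np.int64(293), np.int64(348), 26)
335 (np.int64(294), np.int64(349), 34)
340 (np.int64(294), np.int64(348), 55)
col320 [(np.int64(98), np.int64(101), np.int64(99)), (np.int64(102), np.int64(105), np.int64(102)), (np.int64(98), np.int64(102), np.int64(99)), (np.int64(102), np.int64(105), np.int64(103)), (np.int64(101), np.int64(102), np.int64(97)), (np.int64(102), np.int64(90), np.int64(64)), (np.int64(103), np.int64(86), np.int64(50)), (np.int64(103), np.int64(85), np.int64(49)), (np.int64(105), np.int64(84), np.int64(51)), (np.int64(120), np.int64(98), np.int64(57)), (np.int64(121), np.int64(101), np.int64(58)), (np.int64(123), np.int64(101), np.int64(60)), (np.int64(123), np.int64(102), np.int64(59)), (np.int64(124), np.int64(101), np.int64(60))]
eyecol320 [(312, [196, 167, 103]), (313, [194, 166, 101]), (314, [195, 167, 102]), (315, [194, 165, 101]), (316, [194, 166, 101]), (
[... 406 characters left out ...]
 (334, [135, 138, 136]), (335, [136, 139, 137]), (336, [136, 138, 137]), (337, [133, 135, 133]), (338, [118, 110, 94]), (339, [104, 89, 58]), (340, [105, 86, 51]), (341, [103, 86, 52]), (342, [101, 83, 47]), (343, [104, 87, 51]), (344, [125, 102, 62]), (345, [159, 132, 79]), (346, [159, 134, 79]), (347, [174, 147, 88]), (348, [190, 162, 97]), (349, [191, 163, 99])]
end z21 [21.8  0.6 21. ] end z15 [22.3  0.6 15. ] sides [ 19.8 -13.6  15. ] [19.8 14.8 15. ]
eye top circle rows [(-8.5, array([319. , 341.5]), array([319. , 333.9])), (0, array([318.9, 328. ]), array([319. , 320.7])), (8.5, array([318.9, 314. ]), array([318.9, 307.1]))]
peg tool [ 65.4   0.2 117.9] [6.480e+01 1.000e-01 1.529e+02]
```

```bash
python3 -m crank '[[20,35,-0.3,0,0,0,0],[20,35,-0.3,0,0,0,0],[20,35.2,-0.2,0,0,0,0],[20,0,0,40,0,0,0],[20,0,0,40,0,0,0]]'; python3 -m crank '[[20,0,0,11,0,0,0],[20,0,0,0,0,0,0],[20,0,0,0,0,0,0],[20,0,0,0,0,0,0]]'
python3 - <<'E'
from h import *
f=grab('wrist'); s=robot.state(); print(s['ee_pos'].round(1),s['tool_rot'].round(2),s['force'].round(1))
a=cv2.resize(f['img'][290:360,270:370],None,fx=4,fy=4,interpolation=cv2.INTER_CUBIC)
g=grab('top'); b=cv2.resize(g['img'][150:260,220:330],(400,400),interpolation=cv2.INTER_CUBIC); c=np.zeros((400,800,3),np.uint8); c[:280,:400]=a; c[:,400:]=b
save({'img':c},'m6.png')
E
```

```text
time: 7.65
ee_pos: [569.3, 186.1, 86.5]
tool_rot: [179.8, -0.2, 66.6]
force: [0.1, -1.1, -1.1]
width: 27.4
finger_force: 59.3
time: 8.05
ee_pos: [568.8, 184.7, 76.9]
tool_rot: [179.8, -0.2, 66.5]
force: [-0.4, -1.1, -0.5]
width: 26.8
finger_force: 59.3
[568.8 184.7  76.9] [ 1.798e+02 -1.700e-01  6.653e+01] [-0.6  1.1 -0.1]
```

View pics/m6.png

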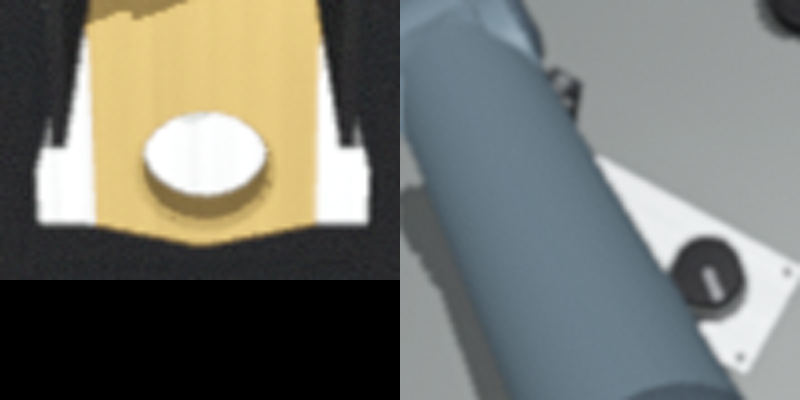

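The left crop shows the eye at crop (205,153), with a faint grey hint of the peg tip at its front rim (200,118). I'm lowering a little and reading it numerically.

```bash
python3 -m crank '[[20,0,0,2.5,0,0,0],[20,0,0,2,0,0,0],[20,0,0,0,0,0,0],[20,0,0,0,0,0,0]]'
python3 - <<'E'
from h import *
f=grab('wrist'); s=robot.state(); print(s['ee_pos'].round(1),s['tool_rot'].round(2),s['force'].round(1))
b=f['img'].astype(int)[:,:,2]
for r in range(315,345): print(r,b[r,302:342:1].tolist())
E
```

```text
time: 8.55
ee_pos: [566.7, 184.2, 69.8]
tool_rot: [-180.0, 0.0, 66.6]
force: [0.3, -0.1, -1.4]
width: 27.3
finger_force: 59.3
[566.8 184.3  69.9] [-1.7999e+02  1.0000e-02  6.6570e+01] [0.2 0.6 0.2]
315 [131, 132, 132, 134, 132, 132, 129, 127, 128, 129, 129, 127, 128, 128, 130, 129, 131, 130, 131, 133, 130, 131, 130, 132, 131, 132, 133, 131, 132, 130, 130, 130, 132, 133, 131, 134, 131, 132, 130, 128]
316 [129, 130, 131, 134, 133, 131, 129, 128, 128, 131, 130, 128, 128, 128, 129, 129, 128, 130, 129, 131, 131, 130, 130, 131, 132, 133, 130, 131, 132, 130, 131, 132, 131, 133, 132, 133, 133, 132, 129, 129]
317 [129, 131, 130, 132, 134, 132, 129, 127, 128, 131, 128, 128, 129, 127, 127, 130, 130, 128, 129, 130, 129, 127, 126, 131, 128, 129, 133, 133, 131, 129, 129, 129, 131, 132, 134, 132, 133, 131, 129, 128]
318 [130, 132, 132, 133, 132, 132, 129, 127, 127, 129, 127, 129, 128, 124, 128, 133, 137, 140, 149, 151, 142, 132, 133, 135, 129, 132, 136, 135, 130, 129, 129, 130, 131, 132, 132, 131, 132, 130, 128, 126]
319 [130, 130, 131, 130, 133, 130, 127, 127, 128, 132, 143, 158, 155, 140, 145, 14
[... 4373 characters left out ...]
67, 66, 63, 64, 64, 65, 65, 65, 67, 66, 67, 67, 67, 67, 68, 62, 66, 67, 76, 90, 103, 105, 109, 118, 128, 131, 130, 129, 128, 125]
342 [129, 130, 129, 130, 130, 125, 118, 109, 106, 103, 90, 72, 67, 67, 66, 66, 67, 65, 65, 68, 67, 68, 68, 68, 66, 72, 69, 77, 89, 102, 107, 109, 120, 127, 132, 130, 130, 130, 129, 128]
343 [128, 130, 131, 129, 131, 130, 124, 112, 110, 109, 105, 101, 92, 77, 72, 68, 67, 67, 67, 67, 68, 68, 69, 70, 75, 85, 92, 100, 103, 106, 112, 123, 129, 131, 131, 129, 129, 129, 127, 125]
344 [130, 130, 132, 132, 130, 130, 128, 121, 117, 111, 110, 111, 108, 104, 97, 92, 86, 82, 79, 79, 78, 81, 91, 94, 100, 106, 105, 106, 108, 113, 122, 127, 132, 132, 131, 129, 129, 130, 127, 125]
```

The peg tip shows through the eye: columns 315–326 against the eye's 306–335, so it is centred sideways. It is about 1 mm forward lengthwise. I'm correcting that and lowering.

```bash
python3 -m crank '[[20,1,0,0,0,0,0],[20,0,0,5,0,0,0],[20,0,0,5,0,0,0],[20,0,0,0,0,0,0]]';python3 -m crank '[[20,0,0,5,0,0,0],[20,0,0,5,0,0,0],[20,0,0,5,0,0,0],[20,0,0,0,0,0,0]]'
python3 - <<'E'
from h import *
f=grab('wrist'); s=robot.state(); print(s['ee_pos'].round(1),s['tool_rot'].round(2),s['force'].round(1))
b=f['img'].astype(int)[:,:,2]
for r in range(315,350,2): print(r,b[r,302:342:2].tolist())
a=cv2.resize(f['img'][200:360,220:420],None,fx=4,fy=3.5,interpolation=cv2.INTER_CUBIC); save({'img':a},'m7.png')
E
```

```text
time: 9.0
ee_pos: [566.3, 184.8, 58.8]
tool_rot: [-179.9, 0.1, 66.6]
force: [0.2, 0.1, -0.5]
width: 26.9
finger_force: 59.3
time: 9.4
ee_pos: [566.4, 184.9, 43.9]
tool_rot: [-179.9, 0.1, 66.6]
force: [0.2, 0.3, -0.2]
width: 27.0
finger_force: 59.3
[566.8 185.   44.3] [-1.7994e+02  5.0000e-02  6.6560e+01] [ 0.  -0.1  0.3]
315 [134, 136, 136, 132, 132, 130, 130, 133, 133, 134, 133, 134, 135, 136, 132, 133, 134, 134, 136, 134]
317 [133, 135, 135, 133, 132, 131, 131, 131, 132, 131, 131, 134, 135, 134, 132, 135, 135, 136, 136, 133]
319 [134, 133, 136, 131, 131, 149, 191, 129, 130, 132, 132, 133, 131, 130, 132, 131, 136, 136, 135, 133]
321 [132, 133, 135, 131, 138, 192, 240, 135, 130, 132, 134, 135, 129, 144, 166, 135, 134, 137, 136, 131]
323 [133, 134, 133, 143, 180, 181, 190, 131, 132, 134, 134, 133, 134, 144, 174, 171, 136, 134, 134, 132]
325 [131, 134, 136, 175, 180, 180, 168, 126, 131, 133, 133, 135, 133, 141, 173, 177, 166, 126, 134, 132]
327 [134, 129, 144, 178, 180, 181, 167, 129, 131, 133, 135, 134, 132, 141, 175, 175, 175, 136, 133, 132]
329 [133, 124, 129, 178, 179, 180, 167, 12
[... 378 characters left out ...]
, 123, 109, 68, 66, 95, 142, 131, 132, 135, 135, 135, 133, 131, 84, 68, 71, 107, 127, 132]
339 [132, 131, 118, 100, 68, 65, 102, 129, 132, 132, 134, 134, 133, 132, 76, 71, 79, 115, 133, 131]
341 [132, 132, 130, 111, 91, 73, 105, 129, 132, 133, 137, 134, 132, 129, 83, 104, 111, 132, 132, 131]
343 [132, 131, 134, 126, 113, 109, 117, 133, 131, 134, 136, 133, 134, 132, 113, 115, 132, 135, 134, 131]
345 [132, 132, 134, 132, 128, 118, 122, 131, 134, 133, 134, 134, 136, 136, 128, 130, 136, 133, 133, 131]
347 [106, 126, 131, 131, 128, 131, 129, 130, 136, 134, 139, 134, 134, 136, 134, 133, 133, 127, 109, 89]
349 [44, 50, 53, 65, 75, 102, 114, 126, 137, 140, 144, 142, 136, 104, 84, 71, 60, 47, 48, 43]
```

View pics/m7.png

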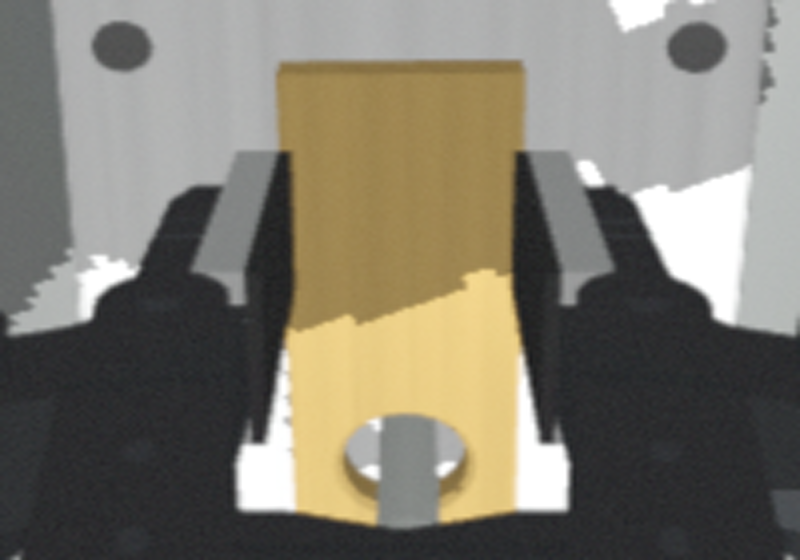

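The peg passes through the eye, centred at crop (408,460), with no contact force. I'm lowering onto the plate and releasing.

```bash
python3 -m crank '[[20,0,0,5,0,0,0],[20,0,0,4,0,0,0],[20,0,0,0,0,0,0],[20,0,0,1,0,0,0],[20,0,0,0,0,0,0]]';python3 -m crank '[[20,0,0,1,0,0,0],[20,0,0,0,0,0,0],[20,0,0,0,0,0,0]]'
```

```text
time: 9.95
ee_pos: [567.3, 185.2, 35.0]
tool_rot: [180.0, -0.0, 66.6]
force: [0.3, -0.2, -0.8]
width: 27.1
finger_force: 59.3
time: 10.25
ee_pos: [567.3, 185.2, 34.1]
tool_rot: [180.0, -0.0, 66.6]
force: [0.5, 0.1, 0.3]
width: 26.9
finger_force: 59.3
```

```bash
python3 -m crank '[[20,0,0,0.7,0,0,0],[20,0,0,0,0,0,0],[20,0,0,0,0,0,0]]';python3 -m crank '[[20,0,0,0.7,0,0,0],[20,0,0,0,0,0,0],[20,0,0,0,0,0,0]]'
```

```text
time: 10.55
ee_pos: [567.4, 185.3, 33.4]
tool_rot: [180.0, -0.0, 66.6]
force: [-0.1, -0.3, 0.3]
width: 26.7
finger_force: 59.4
time: 10.85
ee_pos: [567.5, 185.3, 33.4]
tool_rot: [180.0, 0.0, 66.6]
force: [-2.0, 0.0, 5.3]
width: 27.3
finger_force: 60.2
```

Light contact, 5 N: the tag is down. Releasing, lifting, and backing off to see both tag and cap.

```bash
python3 -m crank '[[34,0,0,0,0,0,0],[40,0,0,0,0,0,0],[50,0,0,0,0,0,0],[60,0,0,0,0,0,0],[60,0,0,0,0,0,0]]';python3 -m crank '[[60,0,0,-15,0,0,0],[60,0,0,-40,0,0,0],[60,0,0,-40,0,0,0],[60,0,0,-40,0,0,0],[80,0,0,-32,0,0,0]]';python3 -m crank '[[85,-45,0,0,0,0,0],[85,-45,0,0,0,0,0],[85,-45,0,0,0,0,0],[85,-45,0,0,0,0,0],[85,0,0,0,0,0,0]]';python3 -m crank '[[85,0,0,0,0,0,0],[85,0,0,0,0,0,0]]'
python3 - <<'E'
from h import *
f=grab('wrist'); save(f,'w8.png'); s=robot.state(); print(s['ee_pos'].round(1),s['tool_rot'].round(2),s['qpos'].round(1))
for t in ['cap','tag']:
    print(t,[(np.round(d['box'],1).tolist(),round(d['p'],2)) for d in robot.find_in(t,f)])
for z in(62,68,88,90,94): print(z,proj(f,(509.8,49,z)).round(1),proj(f,(509.8-10.7,49-24.8,z)).round(1),proj(f,(509.8+10.7,49+24.8,z)).round(1))
E
```

```text
time: 11.35
ee_pos: [567.2, 185.2, 32.4]
tool_rot: [-180.0, 0.0, 66.6]
force: [-0.1, -0.1, -0.4]
width: 59.5
finger_force: 0.0
time: 11.85
ee_pos: [568.0, 185.9, 203.5]
tool_rot: [179.8, -0.1, 66.6]
force: [-0.3, -0.4, -0.2]
width: 73.1
finger_force: 0.0
time: 12.35
ee_pos: [493.0, 12.2, 199.7]
tool_rot: [-180.0, 0.3, 65.9]
force: [-0.0, -0.4, 0.7]
width: 85.1
finger_force: 0.0
time: 12.55
ee_pos: [496.3, 21.4, 200.6]
tool_rot: [179.9, -0.1, 66.7]
force: [1.1, -0.2, -0.1]
width: 84.9
finger_force: 0.0
[496.4  21.9 200.4] [ 1.7994e+02 -8.0000e-02  6.6720e+01] [ 19.7  10.6 -29.2 113.9   6.1  56.8 -35.7]
cap [([284.1, 130.4, 355.4, 201.5], 0.91), ([267.0, 0.0, 373.6, 211.2], 0.3)]
tag [([300.5, 0.0, 339.8, 60.9], 0.97), ([310.8, 257.7, 366.1, 320.2], 0.62)]
62 [320.8 164.1] [320.8 194.9] [320.8 131.5]
68 [320.8 165.1] [320.8 196.6] [320.8 131.8]
88 [320.9 169. ] [320.9 202.9] [320.9 133. ]
90 [320.9 169.5] [320.9 203.5] [321.  133.2]
94 [321.  170.3] [321.  204.9] [321.  133.4]
```

View pics/w8.png

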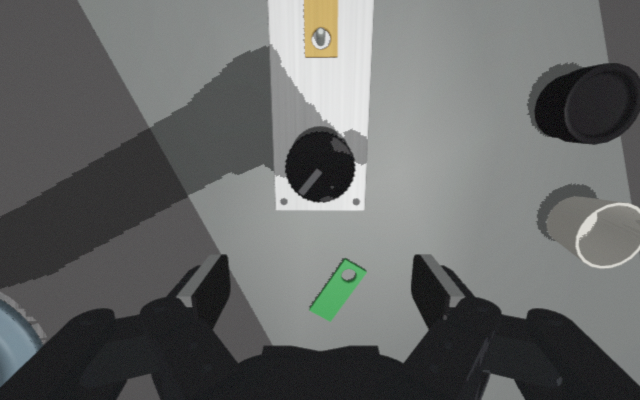

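The tag lies flat on the peg at (320,30). The cap is centred near (320,166), and its ridge points down-left to (301,193), about 143° clockwise short of the peg direction. I'm moving over the cap and measuring again from the new spot.

```bash
python3 -m crank '[[85,16.5,0.4,-0,0,0,0],[85,16.5,0.4,0,0,0,0],[85,0,0,25,0,0,0],[85,0,0,25,0,0,0],[85,0,0,0,0,0,0]]'; python3 -m crank '[[85,0,0,0,0,0,0],[85,0,0,0,0,0,0]]'
cat > capm.py <<'E'
from h import *
import sys
f=grab('wrist'); save(f,sys.argv[1]); M=np.array(f['mount']);K=np.array(f['mtx']); s=robot.state(); print(s['ee_pos'].round(1),s['tool_rot'].round(2),s['qpos'].round(1),s['time'])
def ray(uv,z):
    d=M[:3,:3]@np.linalg.solve(K,[*uv,1]);o=M[:3,3];return o+d*(z-o[2])/d[2]
def pt(p): q=K@(np.linalg.inv(M)@np.append(p,1))[:3]; return (q[:2]/q[2]).round(1)
D=robot.cut_out('cap',f); print([(d['box'],d['p']) for d in D])
zt=s['ee_pos'][2]-90.4
# fit: disc outline convex hull of top+bottom circle vs mask
m=D[0]['pixels'].astype(np.uint8)
from scipy.optimize import minimize
th=np.linspace(0,2*np.pi,60)
def cost(c):
    P=[pt((c[0]+27*np.cos(t),c[1]+27*np.sin(t),z)) for z in(zt,zt+26) for t in th]
    h=cv2.convexHull(np.array(P,np.float32)); g=np.zeros_like(m); cv2.fillConvexPoly(g,(h*16).astype(np.int32),1,shift=4)
    return float((g!=m).sum())
r=minimize(cost,[float(sys.argv[2]),0],method='Nelder-Mead',options=dict(initial_simplex=[[float(sys.argv[2]),0],[float(sys.argv[2])+5,0],[float(sys.argv[2]),5]]))
print('cap in tool',r.x.round(2),r.fun,m.sum())
E
python3 capm.py w9.png 0
```

```text
time: 13.2
ee_pos: [506.6, 51.0, 146.3]
tool_rot: [-179.6, 0.2, 66.7]
force: [-1.1, -1.6, -0.5]
width: 85.2
finger_force: 0.0
time: 13.4
ee_pos: [510.7, 50.7, 150.8]
tool_rot: [179.9, -0.1, 66.6]
force: [-0.0, 0.8, -0.4]
width: 84.9
finger_force: 0.0
[510.8  50.5 151. ] [ 1.7987e+02 -8.0000e-02  6.6580e+01] [ 15.8  16.5 -29.3 114.1  10.2  51.7 -42.2] 13.45
[([272.3, 183.3, 362.1, 268.0], 0.61)]
cap in tool [-0.33 -0.97] 283.0 5705
```

View pics/w9.png

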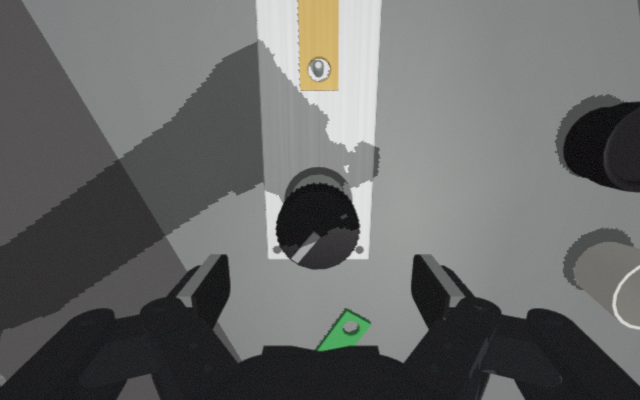

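The cap is at (318,226), about 1 mm off the tool axis. The tag is still on the peg at (318,68). Descending and gripping.

```bash
python3 -m crank '[[85,-0.3,-0.8,20,0,0,0],[85,0,0,20,0,0,0],[85,0,0,20,0,0,0],[85,0,0,9,0,0,0],[85,0,0,0,0,0,0]]'; python3 -m crank '[[50,0,0,0,0,0,0],[40,0,0,0,0,0,0],[40,0,0,0,0,0,0],[40,0,0,0,0,0,0],[40,0,0,0,0,0,0]]' 50; python3 -m crank '[[40,0,0,0,0,0,0]]'; python3 -c "
from h import *
s=robot.state();print(s['force'],s['ft_torque'],s['qpos'].round(1))"
```

```text
time: 14.0
ee_pos: [508.1, 49.9, 80.0]
tool_rot: [-179.9, 0.0, 66.6]
force: [-0.2, -0.7, -0.7]
width: 84.9
finger_force: 0.0
time: 14.5
ee_pos: [508.9, 50.7, 82.3]
tool_rot: [180.0, -0.0, 66.6]
force: [-3.7, 0.4, 8.0]
width: 52.9
finger_force: 50.9
time: 14.6
ee_pos: [508.9, 50.6, 82.4]
tool_rot: [180.0, 0.0, 66.6]
force: [-3.4, 0.4, 7.7]
width: 52.5
finger_force: 50.9
[-3.42262085  0.3844475   7.6961931 ] [ 0.11529182  0.74808318 -0.04853277] [ 13.7  22.6 -27.4 116.5  14.7  44.2 -46. ]
```

Gripped (52.5 mm, 51 N). Screwing down.

```bash
for i in 1; do python3 -m crank '[[40,0,0,0.13,0,0,8],[40,0,0,0.13,0,0,8],[40,0,0,0.13,0,0,8],[40,0,0,0.13,0,0,8],[40,0,0,0.13,0,0,8]]'; python3 -m crank '[[40,0,0,0.13,0,0,8],[40,0,0,0.13,0,0,8],[40,0,0,0.13,0,0,8],[40,0,0,0.13,0,0,8],[40,0,0,0.13,0,0,8]]';python3 -m crank '[[40,0,0,0.13,0,0,8],[40,0,0,0.13,0,0,8],[40,0,0,0.13,0,0,8],[40,0,0,0.13,0,0,8],[40,0,0,0,0,0,0]]'; done; python3 -c "
from h import *
s=robot.state();print(s['force'],s['ft_torque'],s['qpos'].round(1))
f=grab('wrist'); save(f,'w10.png')"
```

```text
time: 15.1
ee_pos: [509.1, 50.5, 81.7]
tool_rot: [180.0, -0.0, 26.3]
force: [-2.6, 0.5, 6.2]
width: 52.8
finger_force: 51.0
time: 15.6
ee_pos: [509.1, 50.2, 81.0]
tool_rot: [180.0, -0.0, -13.7]
force: [-1.9, -1.7, 6.7]
width: 52.6
finger_force: 51.0
time: 16.1
ee_pos: [509.0, 50.1, 80.5]
tool_rot: [-180.0, -0.0, -45.6]
force: [-2.3, -0.5, 6.6]
width: 52.6
finger_force: 51.1
[-2.31419106 -0.45436375  6.59187551] [-0.12009412  0.61315088 -0.05591109] [  -5.9   20.4   -4.9  117.5    2.6   42.2 -148. ]
```

View pics/w10.png

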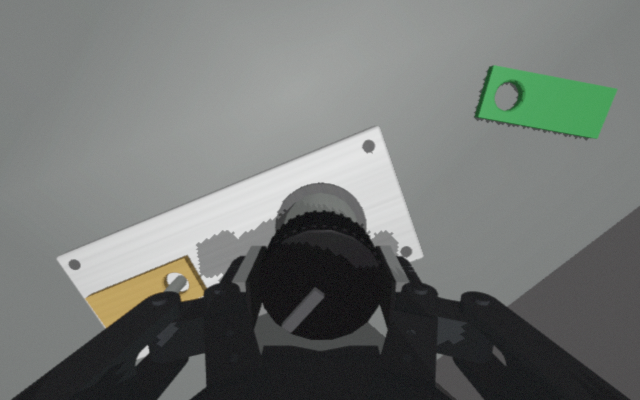

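The ridge hasn't moved relative to the fingers (down-left, tip (288,328)), so there's no slip. About 32° remains, but joint 7 is close to its limit, so I'm re-gripping.

```bash
python3 -m crank '[[56,0,0,0,0,0,0],[72,0,0,0,0,0,0],[72,0,0,0,0,0,0],[72,0,0,0,0,0,0],[72,0,0,0,0,0,-8]]'; python3 -m crank '[[72,0,0,0,0,0,-8],[72,0,0,0,0,0,-8],[72,0,0,0,0,0,-8],[72,0,0,0,0,0,-8],[72,0,0,0,0,0,-8]]'; python3 -m crank '[[72,0,0,0,0,0,-8],[72,0,0,0,0,0,-8],[72,0,0,0,0,0,-8],[72,0,0,0,0,0,-8],[72,0,0,0,0,0,-8]]'; python3 -m crank '[[72,0,0,0,0,0,0],[72,0,0,0,0,0,0]]'; python3 -m crank '[[50,0,0,0,0,0,0],[40,0,0,0,0,0,0],[40,0,0,0,0,0,0],[40,0,0,0,0,0,0],[40,0,0,0,0,0,0]]' 50;  python3 -m crank '[[40,0,0,0.13,0,0,8],[40,0,0,0.13,0,0,8],[40,0,0,0.13,0,0,8],[40,0,0,0,0,0,0]]'; python3 -c "
from h import *
s=robot.state();print(s['force'],s['ft_torque'],s['qpos'].round(1))"
```

```text
time: 16.65
ee_pos: [508.7, 50.1, 78.7]
tool_rot: [180.0, -0.0, -37.2]
force: [0.6, 1.0, 0.2]
width: 72.3
finger_force: 0.0
time: 17.15
ee_pos: [508.7, 50.0, 78.6]
tool_rot: [-180.0, 0.0, 2.9]
force: [0.5, 0.7, 0.9]
width: 72.2
finger_force: 0.0
time: 17.65
ee_pos: [508.7, 50.0, 78.7]
tool_rot: [-180.0, -0.0, 42.9]
force: [0.2, 0.3, -0.8]
width: 71.9
finger_force: 0.0
time: 17.85
ee_pos: [508.7, 49.9, 78.7]
tool_rot: [-180.0, -0.0, 42.4]
force: [0.3, -0.3, -1.5]
width: 72.0
finger_force: 0.0
time: 18.35
ee_pos: [508.6, 50.2, 79.0]
tool_rot: [-180.0, 0.0, 42.5]
force: [-2.2, -0.2, 5.0]
width: 52.7
finger_force: 51.7
time: 18.75
ee_pos: [508.6, 50.2, 78.6]
tool_rot: [180.0, 0.0, 18.6]
force: [-3.0, -0.1, 5.2]
width: 52.6
finger_force: 51.6
[-2.97778769 -0.07399614  5.18101099] [ 0.08354276  0.43480658 -0.129068  ] [  5.1  21.5 -17.5 117.    9.4  42.8 -89.6]
```

```bash
T='from h import *;s=robot.state();print("TORQ",s["ft_torque"].round(2),s["tool_rot"][2].round(2))'; python3 -m crank '[[40,0,0,0.05,0,0,3],[40,0,0,0,0,0,0]]'|grep force; python3 -c "$T"; python3 -m crank '[[40,0,0,0.05,0,0,3],[40,0,0,0,0,0,0]]'|grep force; python3 -c "$T"; python3 -m crank '[[40,0,0,0.03,0,0,2],[40,0,0,0,0,0,0]]'|grep force; python3 -c "$T";python3 -m crank '[[40,0,0,0.03,0,0,2],[40,0,0,0,0,0,0]]'|grep force; python3 -c "$T"
```

```text
force: [-2.0, 0.7, 5.7]
finger_force: 51.7
TORQ [ 0.03  0.53 -0.04] 15.72
force: [-1.9, -0.2, 6.0]
finger_force: 51.7
TORQ [0.06 0.52 0.19] 12.8
force: [-2.9, -0.1, 5.5]
finger_force: 51.7
TORQ [-0.04  0.52  0.86] 11.06
force: [-1.5, -0.7, 5.0]
finger_force: 51.7
TORQ [-0.12  0.5   1.53] 9.31
```

The stop is clear: torque rises from about 12.9° yaw and reaches 1.5 N m. I'm backing off to about 103° yaw.

```bash
python3 -m crank '[[40,0,0,-0.1,0,0,-8],[40,0,0,-0.13,0,0,-8],[40,0,0,-0.13,0,0,-8],[40,0,0,-0.13,0,0,-8],[40,0,0,-0.13,0,0,-8]]'; python3 -m crank '[[40,0,0,-0.13,0,0,-8],[40,0,0,-0.13,0,0,-8],[40,0,0,-0.13,0,0,-8],[40,0,0,-0.13,0,0,-8],[40,0,0,-0.13,0,0,-8]]';python3 -m crank '[[40,0,0,-0.13,0,0,-7],[40,0,0,-0.13,0,0,-7],[40,0,0,0,0,0,0],[40,0,0,0,0,0,0]]'
python3 - <<'E'
from h import *
s=robot.state(); print(s['ft_torque'].round(2),s['tool_rot'],s['force'],s['width'],s['qpos'].round(1))
f=grab('wrist'); save(f,'w11.png'); M=np.array(f['mount']);K=np.array(f['mtx'])
def ray(uv,z):
    d=M[:3,:3]@np.linalg.solve(K,[*uv,1]);o=M[:3,3];return o+d*(z-o[2])/d[2]
# ridge: brighter grey within cap top; print its principal direction
z=s['ee_pos'][2]-62-1.5-27
g=cv2.cvtColor(f['img'],cv2.COLOR_RGB2GRAY); 
import itertools
def pt(p): q=K@(np.linalg.inv(M)@np.append(p,1))[:3]; return (q[:2]/q[2])
res=[]
for a in range(0,360,3):
    t=np.radians(a); v=[]
    for r in (8,12,16,20,23):
        u=pt((r*np.cos(t),r*np.sin(t),z)).round().astype(int)
        v.append(int(g[u[1],u[0]]) if 0<=u[1]<400 else 0)
    res.append((a,v))
for a,v in sorted(res,key=lambda x:-np.mean(x[1]))[:16]: print(a,'world',round(s['tool_rot'][2]-a,1),v)
E
```

```text
time: 20.05
ee_pos: [508.7, 50.2, 79.1]
tool_rot: [-180.0, -0.0, 49.0]
force: [-2.2, 0.5, 5.2]
width: 52.8
finger_force: 51.7
time: 20.55
ee_pos: [508.8, 50.1, 79.8]
tool_rot: [180.0, -0.0, 89.0]
force: [-2.0, -0.5, 4.4]
width: 52.9
finger_force: 51.7
time: 20.95
ee_pos: [508.8, 50.1, 80.0]
tool_rot: [180.0, -0.0, 102.8]
force: [-1.9, -1.3, 5.0]
width: 52.8
finger_force: 51.7
[-0.05  0.49  0.07] [ 1.79987136e+02 -9.15370632e-03  1.02755359e+02] [-1.85162842 -1.26843092  5.03689817] 52.75848905662688 [ 19.9  24.4 -34.6 116.3  19.4  44.9 -13.5]
306 world -203.2 [90, 91, 89, 92, 91]
309 world -206.2 [90, 91, 90, 90, 91]
300 world -197.2 [91, 92, 92, 88, 88]
303 world -200.2 [89, 92, 90, 89, 89]
312 world -209.2 [92, 91, 92, 88, 77]
315 world -212.2 [91, 91, 82, 74, 27]
297 world -194.2 [91, 90, 71, 31, 21]
318 world -215.2 [91, 77, 54, 25, 22]
294 world -191.2 [91, 86, 30, 20, 23]
321 world -218.2 [86, 65, 22, 28, 30]
291 world -188.2 [88, 48, 23, 28, 25]
288 world -185.2 [91, 29, 23, 20, 16]
327 world -224.2 [73, 22, 27, 29, 23]
324 world -221.2 [74, 27, 28, 23, 19]
285 world -182.2 [78, 21, 17, 23, 24]
216 world -113.2 [25, 30, 27, 40, 40]
```

View pics/w11.png

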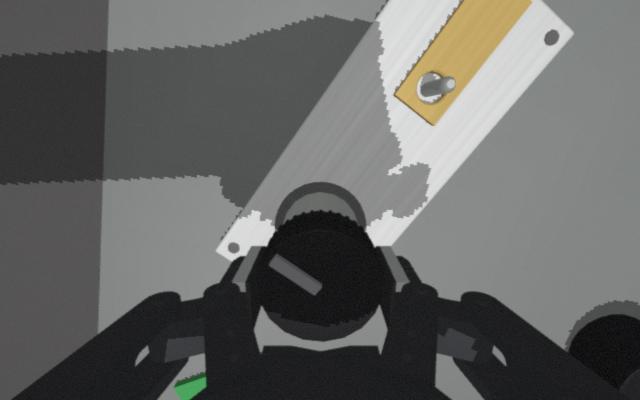

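The ridge points at world 156.7°, against a target of 66.6 + 90 = 156.6°. The tag is flat on the peg at (437,87) and the cap is still gripped. Handing in.

```bash
python3 -c "
from workcell import robot
print(robot.sign_off())"
```

```text
the job is handed in; nothing more can be done
None
```

I handed the job in at about 21 s on the robot clock: the brass tag lies flat over the peg, and the cap was screwed to its stop, backed off a quarter turn (ridge within about 1° of target) and is still gripped.

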